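# Raise the carry handle of the dropper-bottle caddy until it clicks upright

### The arm

A 6-joint arm with a two-finger parallel gripper is mounted at the origin on a cart in front of the work surface, level with it; the furniture and walls round the work are solid. World frame = base frame: x ahead of the robot, y to its left, z up, the work surface at z = 0. Lengths are in m, angles in degrees, forces in N, time in s.
With the tool pointing down it reaches from about 0.275 to 0.975 m from the base axis. Payload 8.4 kg.
Tool frame: the origin (TCP) lies at the very end of the fingers, on their centre line; the grasp point (between the pads) lies 19 mm behind it (ctrl.pinch_z is the distance from the TCP to the grasp point, in m); z points along the fingers, y is the line along which they close (so a half turn about z gives the same grasp; the last joint's range is limited). The gripper opens to 92 mm and grips with 3 to 60 N. Pads are 20 mm wide; open, the fingers measure 128 mm over their backs; the gripper's body (75 mm by 189 mm) begins 69 mm behind the grasp point.
Start: joints at [71.597, 20.225, 93.587, -0, 66.188, -0.138], TCP at [0.196, 0.594, 0.215] pointing down, gripper open.
Joint ranges: [-150.9, 150.9], [-52.94, 120.26], [3.33, 152.33], [-74.26, 254.26], [0, 154.13], [-172.89, 172.89]. Speed limits (degrees/s): [127.2, 127.2, 159.86, 180, 180, 180].

### API

Orientations are given as a 3x3 rotation matrix whose columns are the frame's x, y, z axes.
In Python, from rig import ctrl gives the robot as it stands.
- The arm moves only by the tool drive_tool, never from a script. Its argument "plan" is a list of rows, each a list of 3 entries, a list of its own where there are three numbers: the turn, a rotation vector about the tool's x, y, z in degrees, then the shift along the tool's x, y, z in mm, then the opening, from 0 (shut) to 1 (fully open). A call has 1 to 12 rows; each row is the pose to reach, as a shift and turn from the pose commanded when the call began, along the tool's axes at that moment; what a row does not reach only later rows make up. A row lasts 1/12 s, in which the tool goes at most 41.7 mm and 7.16 degrees, less where a joint would pass 70% of its speed; a pose out of reach is approached as far as the arm can. A call with a gripper value outside its range is refused whole. The fingers move at their own pace and stop on an object; the grip force is fixed at half the most. Time passes only in rows, so rows that repeat a pose let the fingers close. It gives the time, the measured TCP pose, the force, the opening and the grip force at its end, in the units of the state.
- ctrl.observe(): the state, without advancing time (a new reading comes with each control period).
- ctrl.capture(name): name is "scene" or "side" or "wrist"; returns the picture (400x640x3 uint8, red, green, blue); there is no depth.
- ctrl.calibration(name): a dict with "fx", "fy", "cx", "cy" (pixels), "rvec" (rotation vector, rad) and "tvec" (3), from world to camera coordinates, as OpenCV has them. Camera axes: x right, y down, z forward; pixel columns grow to the right and rows downward; lengths in m; the calibration is good to about 2 mm. A picture is of the moment at which its call begins: read the wrist's pose just before it. calibration takes no time and is no camera call; for the wrist camera it gives the pose at the moment of the call.
- ctrl.finish_job(): hands the job in; it is judged then, once.
Trained networks look in the newest picture that a camera, given by its name, has taken for a name from the list of things; names that differ only in an ending like _2 or _b are one class to them, and where a whole thing is asked for, a point or a joint stands for the part that bears it (a point fixed in the world has none). Each returns a list of dicts, best first, with "conf" (0 to 1); they miss things now and then, are a little off and sometimes report something else, mostly with a low value. They report only what shows in the picture. A call takes as long as a camera call.
- ctrl.look_for(camera, label): "point" ([x, y, z] in m, in world coordinates, good to about 4 mm: the middle of the surface that is visible of it).
The state is a dict: "clock": time; "joint_pos": joint angles; "joint_velocities": joint speeds; "joint_torque": joint torques, N m; "position": TCP position; "eef_rot": TCP orientation; "ft_force": force on the tool from outside, world axes, zero at the start; "torque": the same for the moment, N m; "width": finger opening in m; "finger_force": force on a finger pad.
Only numpy, scipy, OpenCV 4.12 (cv2) and the standard library are available. Lean on these libraries where they do the work, as an engineer would, in place of code of your own. Each camera call takes 0.05 s, during which the arm holds its last target. There are 200 camera calls.

### The job

The dropper bottles are about to go on the medicine round. Swing the folded carry handle of the metal caddy that holds the two dropper bottles up until it snaps into its upright end position and stays there by itself, then let go. Leave the caddy standing where it is, and leave the handle of the other caddy (the one with the feed cups) folded.

Things in the scene. Friction and masses are not known exactly. Their poses are not given: they have to be found in the camera images.
- med_caddy: Plain metal tray with two brown dropper bottles fixed in it (+x side, near the ends, tops 107 mm up; middle 80 mm empty). 170 mm along its y, 100 along x, 56 high, walls 4; loose, 2 kg. Origin: centre of underside, on the table. Carry handle: hinge axis parallel to y, at x = 0, z = 58 mm. Folded, the handle lies level on the -x side, toward the robot. A tall brooder stands about 0.1 m beyond the tray: keep clear.
- med_handle_grip (a point): Centre of the handle's wooden grip: sleeve 14 mm thick, 84 long, parallel to the caddy's y, on a wire hoop 192 mm wide. Moves on a circle of radius 87 mm about the hinge axis: folded 58 mm above the table (30 mm free to the tray wall, nothing below), upright 145 mm up over the caddy's centre. The sleeve turns freely on the wire, so fingers may hold it and keep pointing down.
- med_handle (a joint): Handle angle, rad: 0 folded level (start), grows as the grip rises, 1.57 upright at its end stop. It swings easily and falls shut by its weight (under 1 N at the grip) if let go below 1.25. From 1.29 to 1.42 two sprung catch balls resist (1 to 3 N at the grip); past 1.42 they push the handle on to the upright stop and hold it there.
- feed_handle (a joint): Handle angle of the other caddy: same tray and handle, but holding a stack of clear cups and a small cup of yellow mash. 0 = folded; it is to stay folded.

How it is judged (in metres and radians):
At the end, for the whole second after the job is handed in: The handle of the caddy with the dropper bottles stands upright at its end stop (over 1.45 rad, about 83 degrees), at rest and released; that caddy stands level within 60 mm of where it began; the other caddy's handle lies folded (under 0.15 rad) (value of joint med_handle above 1.45 rad and velocity of joint med_handle below 0.1 rad/s and contact force between med_caddy and the fingers below 0.1 N and distance of med_caddy from where it was at the start of the episode below 0.06 m and angle between med_caddy's own z axis and vertical below 0.1 rad and value of joint feed_handle below 0.15 rad); the robot touches nothing.
It fails at once if the handle of the other caddy is swung up (value of joint feed_handle above 0.6 rad).
It fails at once if the caddy with the dropper bottles is tipped over by 25 degrees or more (angle between med_caddy's own z axis and vertical above 0.44 rad).
It also fails if it takes over 42 s, if anything falls off the work surface, if the arm or the gripper's body presses on something with over 40 N, if the wrist force passes 120 N, or if a joint passes its speed limit or range.

## Working session

There is one attempt and no reset: what is moved stays moved. The work goes in short steps, Python scripts to look and compute and a tool call to move; the robot and the scene stay as the last step left them, time stands still between calls to the robot, and variables do not carry over. Pictures are saved under pics/ and viewed, at most 10 in all, crops included, and the job is handed in when it is done.

Besides the shell and the picture viewer there is one more tool, called as name(argument=value, ...) on one line, values as JSON. drive_tool: Moves the arm, as the interface text tells. Its arguments: {"type":"object","properties":{"plan":{"type":"array"}},"required":["plan"]}

```bash
mkdir -p pics
cat > h.py <<'E'
from rig import ctrl
import cv2, numpy as np
def snap(c,n):
    im=ctrl.capture(c); cv2.imwrite(f'pics/{n}.png',im[:,:,::-1]); return im
def px(c,p):
    k=ctrl.calibration(c); K=np.array([[k['fx'],0,k['cx']],[0,k['fy'],k['cy']],[0,0,1]])
    return cv2.projectPoints(np.array(p,float).reshape(-1,1,3),np.array(k['rvec']),np.array(k['tvec']),K,None)[0].reshape(-1,2)
def ray(c,uv,z):
    k=ctrl.calibration(c); R=cv2.Rodrigues(np.array(k['rvec'],float))[0]; t=np.array(k['tvec']).ravel()
    o=-R.T@t; d=R.T@np.array([(uv[0]-k['cx'])/k['fx'],(uv[1]-k['cy'])/k['fy'],1]); return o+d*(z-o[2])/d[2]
E
python3 - <<'E'
from h import *
ims=[]
for c in ['scene','side']:
    ims.append(snap(c,c+'0'))
    for l in ['med_caddy','med_handle_grip','med_handle','feed_handle']:
        for r in ctrl.look_for(c,l)[:3]: print(c,l,np.round(r['point'],3),round(r['conf'],2),px(c,r['point']).round())
s=ctrl.observe(); print(s['clock'],s['position'],np.round(s['eef_rot'],3),s['width'])
E
```

```text
scene med_caddy [0.455 0.372 0.041] 0.77 [[211. 265.]]
scene med_handle_grip [0.388 0.34  0.061] 0.92 [[234. 268.]]
scene med_handle [0.39  0.343 0.062] 0.56 [[233. 268.]]
scene feed_handle [ 0.54  -0.316  0.06 ] 0.58 [[391. 162.]]
side med_caddy [0.357 0.396 0.057] 0.63 [[221. 289.]]
side med_handle [0.358 0.388 0.06 ] 0.46 [[223. 288.]]
side feed_handle [ 0.554 -0.353  0.067] 0.5 [[416. 151.]]
0.5 [0.195895   0.59348855 0.21455811] [[-0.95   0.313 -0.   ]
 [ 0.313  0.95  -0.   ]
 [ 0.    -0.    -1.   ]] 0.09169606774151545
```

View pics/scene0.png

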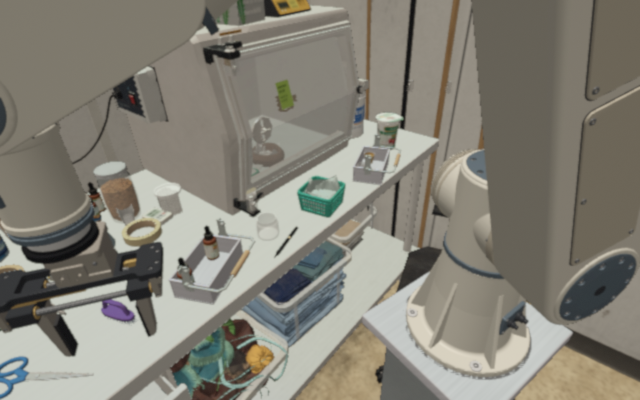

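View pics/side0.png

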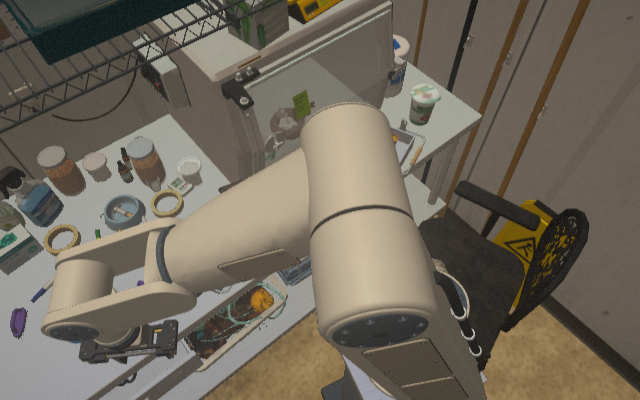

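Run:
```python
import cv2
im=cv2.imread('pics/scene0.png')[215:315,155:275]
cv2.imwrite('pics/crop0.png',cv2.resize(im,None,fx=6,fy=6,interpolation=cv2.INTER_CUBIC)[:600])
```

```text
(no output)
```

View pics/crop0.png

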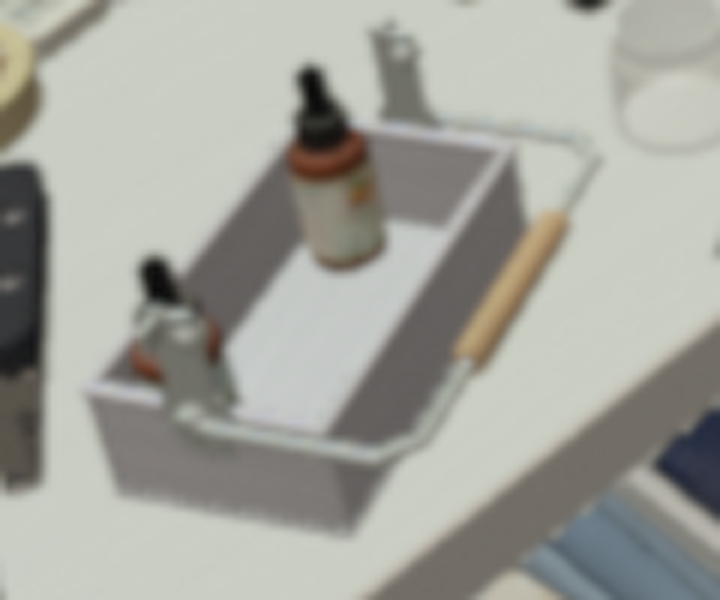

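Run:
```python
from h import *
for n,u,v,z in [('gripfar',553,220,.058),('gripnear',470,358,.058),('rim-x-y',515,148,.056),('rim-x+y',335,445,.056),('rim+x+y',92,388,.056),('rim+x-y',355,125,.056)]:
    print(n,ray('scene',(155+u/6,215+v/6),z).round(4))
```

```text
gripfar [0.4256 0.2882 0.058 ]
gripnear [0.3736 0.3494 0.058 ]
rim-x-y [0.4794 0.2789 0.056 ]
rim-x+y [0.3647 0.4071 0.056 ]
rim+x+y [0.4474 0.4684 0.056 ]
rim+x-y [0.5359 0.3268 0.056 ]
```

drive_tool(plan=[[[0,0,31],[-276,-200,0],0.33],[[0,0,31],[-276,-200,0],0.33],[[0,0,31],[-276,-200,0],0.33],[[0,0,31],[-276,-200,0],0.33],[[0,0,31],[-276,-200,0],0.33],[[0,0,31],[-276,-200,0],0.33],[[0,0,31],[-276,-200,0],0.33],[[0,0,31],[-276,-200,0],0.33],[[0,0,31],[-276,-200,0],0.33],[[0,0,31],[-276,-200,0],0.33],[[0,0,31],[-276,-200,0],0.33],[[0,0,31],[-276,-200,0],0.33]])

```text
clock: 1.5
position: [0.3948, 0.3181, 0.2146]
eef_rot: [[-0.653, 0.757, -0.0], [0.757, 0.653, 0.0], [0.0, 0.0, -1.0]]
ft_force: [-0.2, -0.8, -0.5]
width: 0.0301
finger_force: 0.0
```

Run:
```python
from h import *
s=ctrl.observe(); print(s['clock'],s['position'],np.round(s['eef_rot'],3),s['width'],s['joint_velocities'])
for c in ['wrist','side']:
    snap(c,c+'1')
    for l in ['med_handle_grip','med_caddy']:
        for r in ctrl.look_for(c,l)[:2]: print(c,l,np.round(r['point'],3),round(r['conf'],2),px(c,r['point']).round())
```

```text
1.5 [0.39477729 0.31807    0.21464162] [[-0.653  0.757 -0.   ]
 [ 0.757  0.653  0.   ]
 [ 0.     0.    -1.   ]] 0.030072165832016672 [ 0.96542283  0.21790997 -0.0545446  -0.17991493  0.08000828 -0.27615235]
wrist med_handle_grip [0.393 0.337 0.06 ] 0.83 [[334. 171.]]
wrist med_caddy [0.464 0.38  0.033] 0.94 [[407. 178.]]
side med_handle_grip [0.39  0.342 0.061] 0.5 [[235. 271.]]
side med_caddy [0.453 0.375 0.023] 0.97 [[220. 263.]]
```

View pics/wrist1.png

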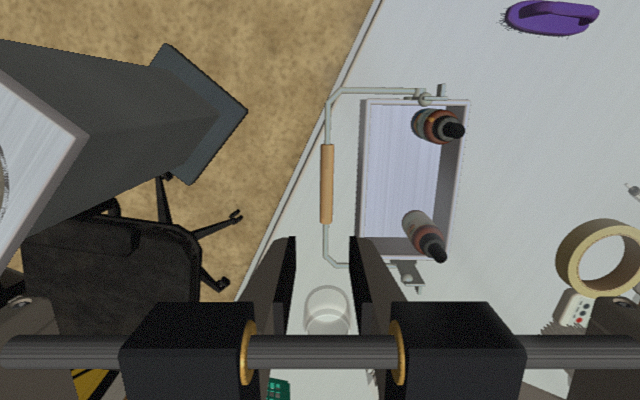

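The wrist view shows the sleeve from (328,145) to (326,222), centre (327,183). The tray rim's near corners are at about (366,100) and (359,258).

Run:
```python
from h import *
s=ctrl.observe(); R=np.array(s['eef_rot']); p=np.array(s['position'])
P={}
for n,u,z in [('a',(328,145),.058),('b',(326,222),.058),('rim1',(367,100),.056),('rim2',(359,258),.056),('rim3',(469,101),.056),('rim4',(448,259),.056),('hoop1',(334,92),.058),('hoop2',(332,264),.058)]:
    P[n]=ray('wrist',u,z); print(n,P[n].round(4),'tool mm',((P[n]-p)@R*1000).round(1))
for a,b in [('a','b'),('rim2','rim1'),('rim4','rim3'),('rim1','rim3'),('rim2','rim4')]:
    d=P[b]-P[a]; print(a,b,np.linalg.norm(d).round(4),np.degrees(np.arctan2(d[1],d[0])).round(1))
g=(P['a']+P['b'])/2; print('grip',g,((g-p)@R*1000).round(1))
u=px('scene',g); print(u)
```

```text
a [0.3722 0.3521 0.058 ] tool mm [ 40.7   5.3 156.5]
b [0.4246 0.2887 0.058 ] tool mm [-41.5   3.6 156.5]
rim1 [0.3724 0.4091 0.056 ] tool mm [ 83.7  42.8 158.5]
rim2 [0.4814 0.2797 0.056 ] tool mm [-85.4  40.7 158.5]
rim3 [0.4476 0.4728 0.056 ] tool mm [ 82.7 141.3 158.5]
rim4 [0.5577 0.344  0.056 ] tool mm [-86.7 140.5 158.5]
hoop1 [0.3434 0.3937 0.058 ] tool mm [ 91.   10.8 156.5]
hoop2 [0.4627 0.2552 0.058 ] tool mm [-91.8  10.5 156.5]
a b 0.0823 -50.4
rim2 rim1 0.1691 130.1
rim4 rim3 0.1695 130.5
rim1 rim3 0.0986 40.3
rim2 rim4 0.0998 40.1
grip [0.39840603 0.32040718 0.058     ] [ -0.4   4.5 156.5]
[[240.11200398 263.29918962]]
```

drive_tool(plan=[[[0,0,0],[0,3,40],0.33],[[0,0,0],[0,3,75],0.33],[[0,0,0],[0,3,105],0.33],[[0,0,0],[0,3,130],0.33],[[0,0,0],[0,3,150],0.33],[[0,0,0],[0,3,165],0.33],[[0,0,0],[0,3,175],0.33],[[0,0,0],[0,3,175],0.33],[[0,0,0],[0,3,175],0.33],[[0,0,0],[0,3,175],0.33]])

```text
clock: 2.63
position: [0.3981, 0.3196, 0.0404]
eef_rot: [[-0.653, 0.758, 0.001], [0.758, 0.653, 0.001], [-0.0, 0.001, -1.0]]
ft_force: [-0.4, -0.9, -0.6]
width: 0.0304
finger_force: 0.0
```

Run:
```python
from h import *
snap('wrist','wrist2')
```

```text
(no output)
```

View pics/wrist2.png

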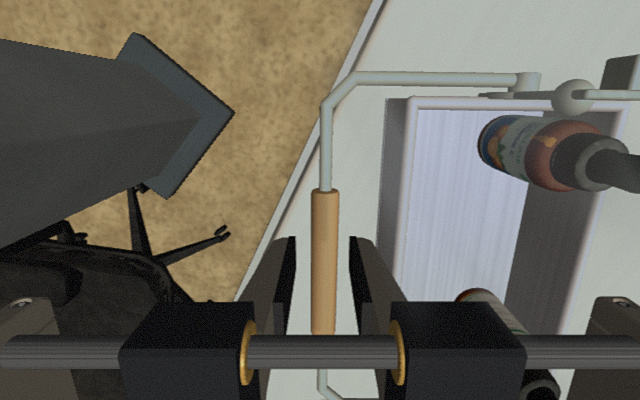

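The sleeve (column about 325) lies midway between the fingers (columns 290 and 355), clear of the wall. I'll close on it.

drive_tool(plan=[[[0,0,0],[0,1,0],0],[[0,0,0],[0,1,0],0],[[0,0,0],[0,1,0],0],[[0,0,0],[0,1,0],0],[[0,0,0],[0,1,0],0],[[0,0,0],[0,1,0],0]])

```text
clock: 3.18
position: [0.3988, 0.32, 0.0401]
eef_rot: [[-0.652, 0.758, 0.001], [0.758, 0.652, 0.001], [-0.0, 0.001, -1.0]]
ft_force: [-0.1, -1.1, 6.9]
width: 0.0128
finger_force: 30.0
```

drive_tool(plan=[[[0,0,0],[0,0,-8],0],[[0,0,0],[0,1,-15],0],[[0,0,0],[0,3,-22],0],[[0,0,0],[0,5,-30],0],[[0,0,0],[0,8,-37],0],[[0,0,0],[0,12,-43],0],[[0,0,0],[0,12,-43],0],[[0,0,0],[0,12,-43],0]])

```text
clock: 3.85
position: [0.4072, 0.3272, 0.0827]
eef_rot: [[-0.653, 0.758, -0.0], [0.758, 0.653, -0.001], [-0.0, -0.001, -1.0]]
ft_force: [1.9, -1.5, -0.5]
width: 0.0129
finger_force: 30.0
```

drive_tool(plan=[[[0,0,0],[0,4,-6],0],[[0,0,0],[0,9,-12],0],[[0,0,0],[0,14,-18],0],[[0,0,0],[0,19,-23],0],[[0,0,0],[0,25,-28],0],[[0,0,0],[0,32,-32],0],[[0,0,0],[0,38,-35],0],[[0,0,0],[0,45,-38],0],[[0,0,0],[0,45,-38],0],[[0,0,0],[0,45,-38],0]])

```text
clock: 4.68
position: [0.443, 0.3574, 0.1221]
eef_rot: [[-0.653, 0.758, 0.002], [0.758, 0.653, 0.0], [-0.001, 0.002, -1.0]]
ft_force: [0.9, -6.6, 9.5]
width: 0.0131
finger_force: 30.0
```

drive_tool(plan=[[[0,0,0],[0,5,-3],0],[[0,0,0],[0,10,-4],0],[[0,0,0],[0,15,-5],0],[[0,0,0],[0,20,-6],0],[[0,0,0],[0,25,-6],0],[[0,0,0],[0,29,-6],0],[[0,0,0],[0,29,-6],0],[[0,0,0],[0,29,-6],0],[[0,0,0],[0,29,-6],0]])

```text
clock: 5.43
position: [0.465, 0.376, 0.1273]
eef_rot: [[-0.653, 0.758, 0.002], [0.758, 0.653, 0.0], [-0.001, 0.002, -1.0]]
ft_force: [4.3, -4.7, 3.1]
width: 0.0132
finger_force: 30.0
```

Run:
```python
from h import *
snap('scene','scene3')
for c in ['scene']:
    for l in ['med_caddy','med_handle_grip']:
        for r in ctrl.look_for(c,l)[:2]: print(c,l,np.round(r['point'],3),round(r['conf'],2))
```

```text
scene med_caddy [0.456 0.38  0.04 ] 0.95
scene med_handle_grip [0.434 0.412 0.144] 0.86
```

View pics/scene3.png

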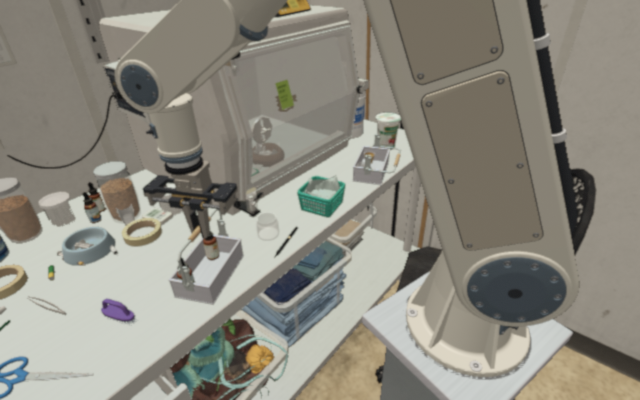

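The handle stands upright in the gripper and the tray, near (208,268), has not moved. I'll release and rise.

drive_tool(plan=[[[0,0,0],[0,0,0],0.4],[[0,0,0],[0,0,0],0.4],[[0,0,0],[0,0,0],0.4],[[0,0,0],[0,0,0],0.4],[[0,0,0],[0,0,0],0.4],[[0,0,0],[0,0,-10],0.4],[[0,0,0],[0,0,-30],0.4],[[0,0,0],[0,0,-60],0.4],[[0,0,0],[0,0,-90],0.4],[[0,0,0],[0,0,-110],0.4],[[0,0,0],[0,0,-110],0.4],[[0,0,0],[0,0,-110],0.4]])

```text
clock: 6.58
position: [0.464, 0.3764, 0.2384]
eef_rot: [[-0.653, 0.758, 0.002], [0.758, 0.653, 0.002], [-0.0, 0.003, -1.0]]
ft_force: [-0.7, 0.1, -0.7]
width: 0.0367
finger_force: 0.0
```

Run:
```python
from h import *
snap('wrist','wrist4'); ctrl.capture('scene')
for c in ['wrist','scene']:
    for l in ['med_caddy','med_handle_grip']:
        for r in ctrl.look_for(c,l)[:2]: print(c,l,np.round(r['point'],3),round(r['conf'],2),px(c,r['point']).round())
```

```text
wrist med_caddy [0.463 0.384 0.038] 0.6 [[328. 170.]]
wrist med_handle_grip [0.458 0.381 0.148] 0.96 [[323. 197.]]
scene med_caddy [0.458 0.376 0.038] 0.92 [[209. 266.]]
scene med_handle_grip [0.442 0.395 0.147] 0.7 [[195. 237.]]
```

View pics/wrist4.png

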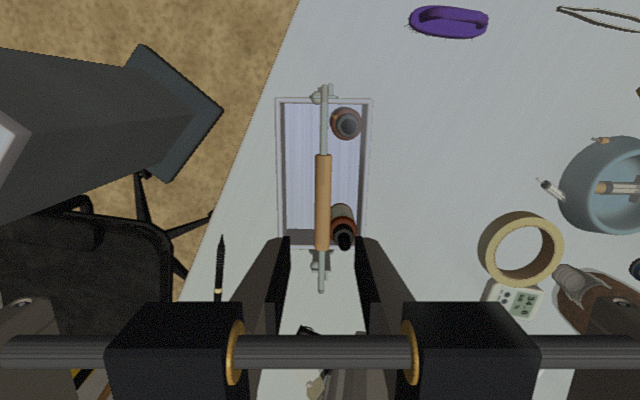

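The handle stands free and upright: the sleeve is at column 323, over the middle of the tray (276–373), at a height of 0.147 m. The fingers are clear.

```bash
python3 -c "
from rig import ctrl
print(ctrl.finish_job())"
```

```text
the job is handed in; nothing more can be done
None
```

The dropper-bottle caddy's handle is upright at its stop and released, the caddy stands where it was, the feed caddy's handle was not touched, and I handed the job in at about 7 s (no verdict came back).

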